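# Wind the measuring slide home with its loose crank

### The job

Fit the loose crank on the square end of the tree-ring measuring slide, push it fully down, and wind the carriage back until it comes up hard against its end stop, keeping the crank fully down on the square all the way. Go gently: never force the crank, neither when fitting it nor at the stop, leave it standing on the square, and do not disturb the other things on the bench.

Things in the scene. Friction and masses are not known exactly. Their poses are not given: they have to be found in the camera images.
- crank: Loose bare-steel crank with a black revolving handle, at the start lying flat on the bench left of the slide, socket down. Origin: centre of the underside of its square hub; x points along the arm from hub to handle, z up. Arm 20 mm wide, 12 mm thick, underside flush with the hub's, ending 92 mm from the origin. Mass 0.27 to 0.42 kg; standing loose on the square it sags up to 4 degrees
- hub_top (a point): Middle of the top of the crank's hub, 44 mm above its underside, axes as the crank's. The hub is 28 x 28 mm outside and has a square hole of 15.5 mm right through from top to bottom; the sides of both are parallel to the crank's x and y
- handle_mid (a point): Middle of the crank's handle, on its axis, 80 mm along x from the crank's origin and 43 mm above the crank's underside. The handle is an upright black grip 22 mm in diameter, 60 mm long, 13 to 73 mm above the underside, that turns freely on its own axis (and these axes with it)
- square_end (a point): On the upright spindle of the grey gearbox at the left end of the slide (seen from the robot): centre of the round shoulder, 34 mm in diameter, 88 mm above the bench, 13 mm above the gearbox's top, on which the crank's hub comes to rest. z up, x and y parallel to the sides of the square that stands on it and turning with it. The spindle stays where it is left
- square_tip (a point): Tip of that bare-steel square end, on its axis, 33 mm above the shoulder, axes as square_end: 14 x 14 mm for the first 28 mm, then tapering over 5 mm to 9 x 9 mm. Turned clockwise seen from above it draws the carriage to the end stop by 5 mm a turn, against a steady friction of about 0.12 N m (1.5 N at the handle); at the stop it locks solid
- slide: The measuring slide, fixed to the bench: base plate 130 x 440 mm, 12 mm thick, two rails, a lead screw, a grey gearbox 76 x 80 mm, 75 mm high, on its left end (spindle axis 175 mm along y from the origin) and, clamped across the rails near its right end, a dark steel bar as end stop; its exact place is not given, find it by feel. Origin: centre of the underside; y along the rails to the gearbox
- carriage: Carriage: aluminium plate 100 x 120 mm on the rails, 36 to 52 mm above the bench, with a wooden core stick clipped on it, top 72 mm above the bench. Origin: at bench height below the middle of its face towards the stop; axes as the slide's. At the start it stands 2.1 to 2.8 turns of the crank short of the stop
- eyepiece: Bystander: loose black microscope eyepiece standing upright, 42 mm in diameter, 48 mm high; origin under its centre
- slide_box: Bystander: closed box for glass slides, 84 x 32 mm, 36 mm high; origin under its centre
- core_stick: Bystander: wooden core stick 24 x 260 mm (long side along y), 18 mm high; origin under its centre
- screwdriver: Bystander: black-handled screwdriver lying along its x axis, 170 mm long; origin under its middle
- oil_bottle: Bystander: small amber bottle 32 mm in diameter, 62 mm high; origin under its centre
- sanding_block: Bystander: cork block 50 x 100 mm, 30 mm high; origin under its centre
- dish: Bystander: open clear dish 90 mm in diameter, 14 mm high; origin under its centre
Not all that is in view belongs to the job. Of the things shaped like the crank, the steel one is meant.

How it is judged (in metres and radians):
On the way, in this order (a step that is already met when the one before it is completed fails the run):
1. the crank's hub is fully down on the square end, the carriage not yet wound (z of crank in the frame of square_end below 0.004 m and horizontal distance between crank and square_end below 0.004 m and angle between crank's own z axis and vertical below 0.12 rad and distance of carriage from where it was at the start of the episode below 0.002 m), for 0.2 s.
2. with the crank fully down on the square, the carriage has been wound to within 5 mm of the stop (z of crank in the frame of square_end below 0.006 m and horizontal distance between crank and square_end below 0.004 m and y of carriage in the frame of slide below -0.15 m), for 0.05 s.
At the end, for the whole second after the job is handed in: the carriage is up against its end stop (gap under 0.35 mm), and the crank stands released and at rest on the square end, its hub within 4 mm of fully down and upright within 0.12 rad (y of carriage in the frame of slide below -0.15465 m and z of crank in the frame of square_end below 0.004 m and horizontal distance between crank and square_end below 0.004 m and angle between crank's own z axis and vertical below 0.12 rad and linear speed of crank below 0.02 m/s); the robot touches nothing.
It fails at once if the crank is off the square, or has ridden up it by more than 6 mm, while the carriage is on its way (distance of carriage from where it was at the start of the episode above 0.002 m and y of carriage in the frame of slide above -0.154 m and (z of crank in the frame of square_end above 0.006 m or horizontal distance between crank and square_end above 0.005 m)).
It fails at once if the crank is pressed on the square with more than 30 N before it is down on it (contact force between crank and slide above 30 N and z of crank in the frame of square_end above 0.008 m).
It fails at once if the crank is forced: at the locked spindle it bears on the slide with more than 350 N (some 25 N at the handle) (contact force between crank and slide above 350 N).
It fails at once if a bystander has been pushed more than 25 mm (distance of any of eyepiece, slide_box, core_stick, screwdriver, oil_bottle, sanding_block, dish from where it was at the start of the episode above 0.025 m).
It also fails if it takes over 72 s, if anything falls off the work surface, if the arm or the gripper's body presses on something with over 40 N, if the wrist force passes 120 N, or if a joint passes its speed limit or range.

### The arm

A 7-joint arm with a two-finger parallel gripper is mounted at the origin on the work surface. World frame = base frame: x ahead of the robot, y to its left, z up, the work surface at z = 0. Lengths are in mm, angles in rad, forces in N, time in s.
With the tool pointing down it reaches from about 400 to 900 mm from the base axis. Payload 5.6 kg.
Tool frame: the origin (TCP) lies midway between the tips of the shut fingers; the grasp point (between the pads) lies 19 mm behind it; x points along the fingers, y is the direction in which the jaws open and shut, and the axes are right-handed (so a half turn about x gives the same grasp; the last joint's range is limited). The gripper opens to 92 mm and grips with 3 to 60 N. Pads are 20 mm wide; open, the fingers measure 128 mm over their backs; the gripper's body (75 mm by 189 mm) begins 69 mm behind the grasp point.
Start: joints at [1.121, 0.468, -0.012, 1.603, 0.006, 1.071, -0.056], TCP at [257.148, -596.979, 214.592] pointing down, gripper open.
Joint ranges: [-2.53, 2.53], [-0.31, 2.02], [-1.57, 1.55], [0.28, 2.44], [-1.29, 4.43], [0.15, 1.84], [-2.92, 2.92]. Speed limits (rad/s): [2.57, 2.57, 3.14, 3.14, 3.14, 3.14, 3.14].

### API

Orientations are given as a rotation vector (axis times angle).
In Python, from cell import robot, grip, kin, viewer gives the robot as it stands. Calls block until the motion is done:
- robot.movep(position, orientation): joint-space move of the TCP to a pose.
- robot.servo_line(position, feed=150, rotation=None): straight line of the TCP; rotation=None keeps the orientation; feed is the mean speed in mm/s.
- robot.goto_joints(angles): joint-space move.
- grip(opening, newtons=None): opening from 0.0 (shut) to 1.0 (fully open); newtons is the grip in N (None keeps the last); returns when the fingers have stopped.
- robot.hold(seconds).
- kin.ik(position, orientation): joint angles nearest the present ones, or None.
- robot.observe(): the state.
- viewer.read_camera(name): name is "scene" or "side" or "wrist"; returns the picture (480x640x3 uint8, red, green, blue); there is no depth.
- viewer.camera_info(name): a dict with "camera_matrix" (3x3 intrinsics, pixels), "R" (3x3) and "t" (3): a world point X has camera coordinates R X + t. Camera axes: x right, y down, z forward; pixel columns grow to the right and rows downward; lengths in mm; the calibration is good to about 2 mm. A picture is of the moment at which its call begins: read the wrist's pose just before it. camera_info takes no time and is no camera call; for the wrist camera it gives the pose at the moment of the call.
A pose or a line that the arm cannot do raises robot.IKError and nothing moves.
- robot.job_done(): hands the job in, once; it reports no verdict.
Trained networks look in the newest picture that a camera, given by its name, has taken for a name from the list of things; names that differ only in an ending like _2 or _b are one class to them, and where a whole thing is asked for, a point or a joint stands for the part that bears it (a point fixed in the world has none). Each returns a list of dicts, best first, with "confidence" (0 to 1); they miss things now and then, are a little off and sometimes report something else, mostly with a low value. They report only what shows in the picture. A call takes as long as a camera call. They do not tell look-alikes from the thing itself.
- viewer.silhouettes(name, camera): "mask" (480x640 bool, what is visible of it).
- viewer.pinpoint(name, camera): "at" ([x, y, z] in mm, in the coordinates of the camera as it stood for that picture, good to about 4 mm: a listed point, or the origin of a listed thing).
The state is a dict: "t": time; "joints": joint angles; "joint_velocities": joint speeds; "joint_torque": joint torques, N m; "tcp_pos": TCP position; "tcp_rot": TCP orientation; "contact_force": force on the tool from outside, world axes, zero at the start; "wrist_torque": the same for the moment, N m; "grip_width": opening from 0.0 (shut) to 1.0 (fully open).
Only numpy, scipy, OpenCV 4.12 (cv2) and the standard library are available. Lean on these libraries where they do the work, as an engineer would, in place of code of your own. Each camera call takes 0.05 s, during which the arm holds its last target.

## Working session

There is one attempt and no reset: what is moved stays moved. The work goes in short steps, each a Python script; the robot and the scene stay as the last script left them, time stands still between calls to the robot, and variables do not carry over. Pictures are saved under pics/ and viewed, and the job is handed in when it is done.

```bash
ls; mkdir -p pics; cat > look.py <<'E'
import cv2,sys
from cell import robot,viewer
for n in ["scene","side","wrist"]:
    im=viewer.read_camera(n); cv2.imwrite(f"pics/{sys.argv[1]}_{n}.png",im[:,:,::-1])
E
python3 look.py a; python3 - <<'E'
from cell import robot,viewer
import numpy as np
np.set_printoptions(precision=2,suppress=True)
print(robot.observe())
for n in ["scene","side","wrist"]: print(n,viewer.camera_info(n))
E
```

```text
pics
{'t': 0.15, 'joints': array([ 1.12,  0.47, -0.01,  1.6 ,  0.01,  1.07, -0.06]), 'joint_velocities': array([ 0., -0., -0., -0., -0.,  0., -0.]), 'joint_torque': array([  0.  , -52.1 ,  -0.01, -24.4 ,  -0.06,   0.02,   0.  ]), 'tcp_pos': array([ 256.93, -596.57,  213.86]), 'tcp_rot': array([ 2.  ,  0.41, -2.  ]), 'contact_force': array([ 0.23,  0.53, -0.24]), 'wrist_torque': array([-0.03,  0.04,  0.03]), 'grip_width': 1.0038087699838647}
scene {'camera_matrix': array([[562.  ,   0.  , 330.11],
       [  0.  , 562.  , 245.64],
       [  0.  ,   0.  ,   1.  ]]), 'R': array([[ 0.68,  0.73,  0.01],
       [ 0.56, -0.51, -0.65],
       [-0.47,  0.45, -0.76]]), 't': array([-405.64, -152.81, 1532.22])}
side {'camera_matrix': array([[558.99,   0.  , 307.49],
       [  0.  , 558.99, 244.83],
       [  0.  ,   0.  ,   1.  ]]), 'R': array([[-0.96, -0.29,  0.01],
       [-0.17,  0.53, -0.83],
       [ 0.24, -0.79, -0.56]]), 't': array([ 513.78,  110.67, 1372.52])}
wrist {'camera_matrix': array([[341.47,   0.  , 321.7 ],
       [  0.  , 341.47, 243.44],
       [  0.  ,   0.  ,   1.  ]]), 'R': array([[ 0.4 , -0.92, -0.  ],
       [-0.89, -0.38,  0.25],
       [-0.23, -0.1 , -0.97]]), 't': array([-649.62,  -27.63,  388.12])}
```

View pics/a_scene.png

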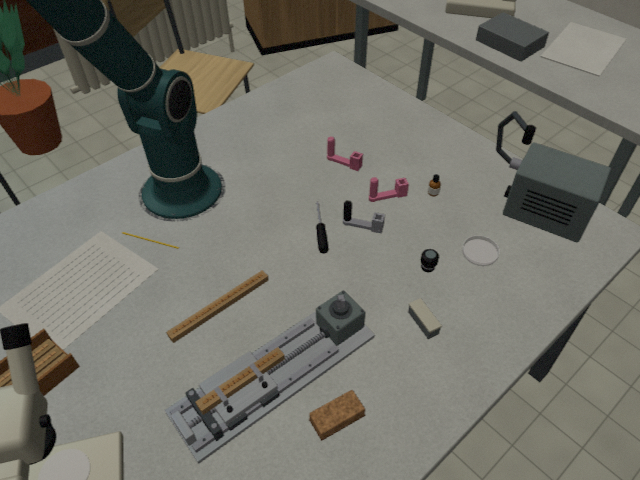

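View pics/a_side.png

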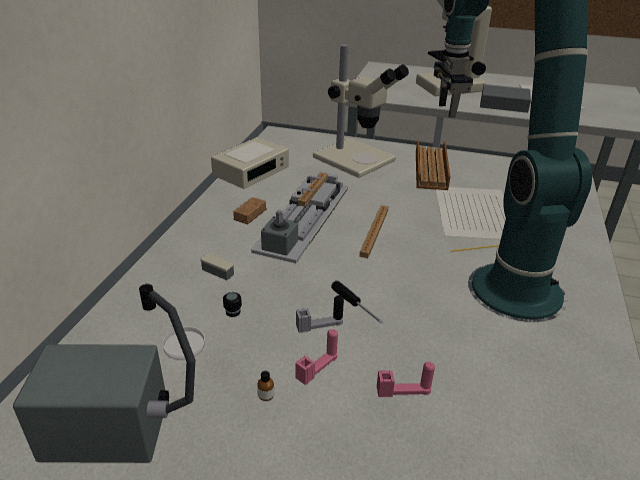

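```bash
cat > det.py <<'E'
from cell import robot,viewer
import numpy as np
np.set_printoptions(precision=1,suppress=True)
for c in ["scene","side"]:
    viewer.read_camera(c); I=viewer.camera_info(c)
    for n in ["crank","hub_top","handle_mid","square_end","square_tip","slide","carriage","eyepiece","slide_box","core_stick","screwdriver","oil_bottle","sanding_block","dish"]:
        for d in viewer.pinpoint(n,c):
            p=np.array(d["at"]); u=I["camera_matrix"]@p
            if d["confidence"]>.3: print(c,n,round(d["confidence"],2),I["R"].T@(p-I["t"]),(u/u[2])[:2])
E
python3 det.py
```

```text
scene crank 0.85 [415.9 422.9   1.7] [399.2 194.2]
scene crank 0.75 [462.3 286.1   1.9] [376.5 228.7]
scene crank 0.75 [258.2 420.7  -0.2] [357.6 166.6]
scene crank 0.74 [726.8 158.7  -2.5] [421.8 322.5]
scene hub_top 0.98 [461.9 289.1  43.6] [378.3 216.8]
scene hub_top 0.89 [415.7 428.7  43.9] [402.2 181.7]
scene hub_top 0.58 [251.5 415.9  45.8] [355.4 153.6]
scene handle_mid 0.73 [377.8 361.9  46.3] [374.5 185.5]
scene handle_mid 0.68 [177.5 396.1  43.5] [332.  144.8]
scene handle_mid 0.46 [394.5 251.3  43.6] [348.8 209.9]
scene square_end 0.82 [612.   15.4  87.4] [341.1 304.2]
scene square_tip 0.6 [613.9   7.6 120.4] [339.3 297.6]
scene square_tip 0.39 [631.  284.8  -0.7] [426.2 267.5]
scene slide 0.69 [ 601.2 -156.1    1.4] [277.4 370.6]
scene carriage 0.92 [ 592.5 -302.3   -2.9] [217.9 413.8]
scene eyepiece 0.76 [632.7 284.9  -2.5] [426.7 268.4]
scene slide_box 0.82 [725.5 159.4  -0.1] [421.7 321.4]
scene core_stick 0.85 [ 387.3 -151.2   -1.5] [219.4 307.7]
scene screwdriver 0.88 [363.2 181.8   0.5] [320.3 228.4]
scene oil_bottle 0.72 [475.  496.7   2.5] [433.7 192.4]
scene sand
[... 584 characters left out ...]
andle_mid 0.47 [378.3 359.   40.1] [330.2 343. ]
side square_end 0.63 [611.2  12.5  85.3] [279.5 222. ]
side square_tip 0.75 [614.4   9.5 123.6] [278.5 208.6]
side slide 0.64 [ 599.1 -161.    -0.4] [303.6 218. ]
side carriage 0.79 [ 586.1 -307.5   -0.2] [321.6 195.5]
side eyepiece 0.65 [627.9 294.3  -0.6] [232.5 313.7]
side slide_box 0.59 [729.4 160.2   0.5] [216.7 271.9]
side core_stick 0.59 [ 388.  -147.8   -0.7] [373.4 232.5]
side screwdriver 0.61 [360.4 180.4   0.1] [356.9 306. ]
side oil_bottle 0.96 [470.4 499.2  -2.3] [265. 397.]
side sanding_block 0.93 [ 759.2 -132.6    0.1] [249.3 213.8]
side dish 0.59 [690.  419.5  -2.2] [182.6 345. ]
side dish 0.36 [455.9 290.9  43. ] [304.2 313.5]
```

```bash
cat > h.py <<'E'
import numpy as np,cv2
from cell import robot,grip,kin,viewer
from scipy.spatial.transform import Rotation as Ro
np.set_printoptions(precision=2,suppress=True)
def toolR(a):
    c,s=np.cos(a),np.sin(a)
    return np.array([[0,c,s],[0,s,-c],[-1,0,0]])
def rv(a): return Ro.from_matrix(toolR(a)).as_rotvec()
def ray(cam,uv,z,I=None):
    I=I or viewer.camera_info(cam)
    d=I["R"].T@np.linalg.solve(I["camera_matrix"],[*uv,1]); C=-I["R"].T@I["t"]
    return C+d*(z-C[2])/d[2]
def proj(I,X):
    u=I["camera_matrix"]@(I["R"]@np.asarray(X,float)+I["t"]); return u[:2]/u[2]
def snap(cam,name,crop=None,sc=1):
    I=viewer.camera_info(cam); im=viewer.read_camera(cam)[:,:,::-1]
    o=im
    if crop: x0,y0,x1,y1=crop; o=im[y0:y1,x0:x1]
    if sc!=1: o=cv2.resize(o,None,fx=sc,fy=sc,interpolation=cv2.INTER_CUBIC)
    cv2.imwrite(f"pics/{name}.png",o); return im,I
E
python3 - <<'E'
from h import *
print("micro base",[ray("side",p,0) for p in [(315,155),(355,173),(395,157),(350,140)]])
o=robot.observe(); R=Ro.from_rotvec(o["tcp_rot"]).as_matrix(); print(R, np.arctan2(R[1,1],R[0,1]))
I=viewer.camera_info("wrist"); C=-I["R"].T@I["t"]; print("cam in tool",R.T@(C-o["tcp_pos"]), "axis",R.T@I["R"].T[:,2])
for a in np.arange(-3.1,3.2,.5):
    print(round(a,2),[kin.ik(p,rv(a)) for p in [(612,12,175),(460,288,60)]])
E
```

```text
micro base [array([ 690.26, -586.33,    0.  ]), array([ 521.67, -492.77,    0.  ]), array([ 414.5 , -661.06,   -0.  ]), array([ 602.32, -755.9 ,    0.  ])]
[[-0.    0.4  -0.92]
 [-0.   -0.92 -0.4 ]
 [-1.    0.    0.  ]] -1.1640378203456758
cam in tool [-168.75    0.07  -68.52] axis [0.97 0.   0.25]
-3.1 [array([-0.92,  0.86,  1.34,  1.79, -0.88,  1.26, -2.43]), array([ 0.27,  1.05, -1.33,  1.92,  1.13,  1.2 ,  1.68])]
-2.6 [array([ 0.01,  0.45, -0.11,  1.73,  0.06,  0.96, -2.72]), array([ 0.27,  1.05, -1.33,  1.92,  1.13,  1.2 ,  2.18])]
-2.1 [array([ 0.1 ,  0.46, -0.23,  1.72,  0.12,  0.97, -2.28]), array([-1.13,  0.58,  0.66,  2.01, -0.53,  0.73, -2.25])]
-1.6 [array([ 0.16,  0.47, -0.31,  1.72,  0.17,  0.98, -1.81]), array([-0.09,  0.62, -0.68,  1.94,  0.55,  0.77, -2.69])]
-1.1 [array([ 0.24,  0.49, -0.42,  1.71,  0.23,  0.99, -1.36]), array([-0.1 ,  0.62, -0.67,  1.94,  0.54,  0.77, -2.18])]
-0.6 [array([ 0.32,  0.51, -0.53,  1.71,  0.3 ,  1.  , -0.92]), array([-0.04,  0.65, -0.75,  1.94,  0.61,  0.8 , -1.73])]
-0.1 [array([ 0.38,  0.53, -0.62,  1.7 ,  0.35,  1.02, -0.46]), array([ 0.07,  0.73, -0.92,  1.93,  0.76,  0.88, -1.35])]
0.4 [array([ 0.43,  0.55, -0.69,  1.7 ,  0.4 ,  1.03,  0.01]), array([ 0.09,  0.75, -0.95,  1.93,  0.79,  0.89, -0.87])]
0.9 [array([ 0.47,  0.58, -0.76,  1.7 ,  0.45,  1.05,  0.47]), array([ 0.1 ,  0.75, -0.97,  1.93,  0.8 ,  0.9 , -0.38])]
1.4 [array([ 0.46,  0.57, -0.74,  1.7 ,  0.43,  1.04,  0.98]), array([ 0.11,  0.77, -0.99,  1.93,  0.82,  0.91,  0.11])]
1.9 [array([ 0.49,  0.59, -0.79,  1.7 ,  0.47,  1.06,  1.45]), array([ 0.12,  0.78, -1.  ,  1.93,  0.84,  0.92,  0.59])]
2.4 [array([ 0.75,  0.9 , -1.33,  1.68,  0.91,  1.31,  1.64]), array([ 0.18,  0.85, -1.11,  1.93,  0.93,  1.  ,  1.02])]
2.9 [array([ 0.75,  0.9 , -1.33,  1.68,  0.91,  1.31,  2.14]), array([ 0.27,  1.05, -1.33,  1.92,  1.13,  1.2 ,  1.4 ])]
```

View pics/a_wrist.png

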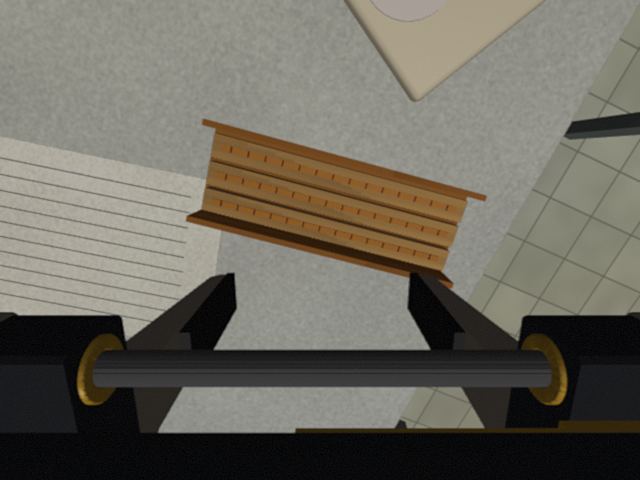

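```bash
python3 - <<'E'
from h import *
a=-1.1
p1=np.array([380,-250,260.]); 
robot.movep(p1,rv(a)); print(robot.observe()["t"])
zt=toolR(a)[:,2]
robot.movep(np.array([612,11,160.])+zt*-15,rv(a)); robot.hold(.2)
o=robot.observe();print(o["t"],o["tcp_pos"],o["contact_force"])
im,I=snap("wrist","b1")
print(repr(I))
x=(im[150:330,220:420]); cv2.imwrite("pics/b1c.png",cv2.resize(x,None,fx=3.3,fy=3.3,interpolation=cv2.INTER_CUBIC))
for n in ["square_end","square_tip"]:
    for d in viewer.pinpoint(n,"wrist"):
        p=np.array(d["at"]);print(n,d["confidence"],I["R"].T@(p-I["t"]),proj(I,I["R"].T@(p-I["t"])))
E
```

```text
3.0333
4.6417 [625.42  16.32 160.58] [ 0.1   0.46 -0.22]
{'camera_matrix': array([[341.47,   0.  , 321.7 ],
       [  0.  , 341.47, 243.44],
       [  0.  ,   0.  ,   1.  ]]), 'R': array([[ 0.45, -0.89,  0.  ],
       [-0.87, -0.44,  0.25],
       [-0.22, -0.11, -0.97]]), 't': array([-268.28,  533.66,  474.53])}
square_end 0.8 [609.97   8.75  86.9 ] [321.03 274.78]
square_tip 0.98 [610.35  13.95 123.55] [314.09 289.87]
```

View pics/b1.png

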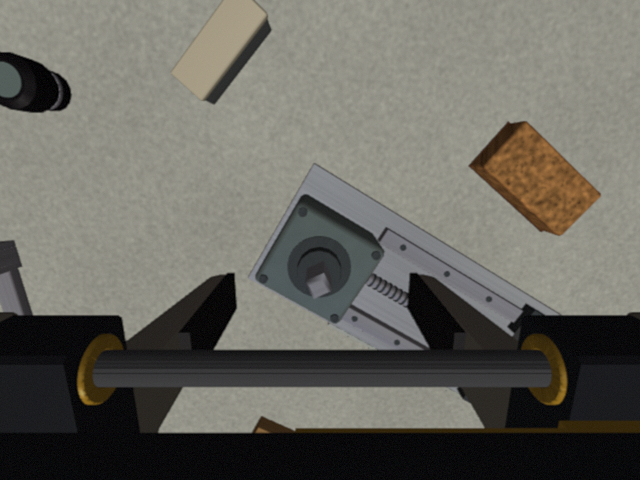

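View pics/b1c.png

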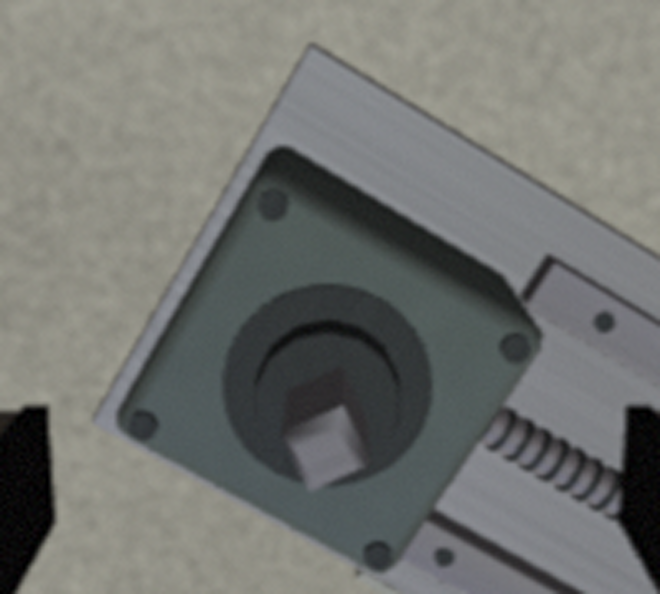

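```bash
python3 - <<'E'
from h import *
im=cv2.imread("pics/b1.png"); x=im[255:310,285:355].astype(float)
x=np.clip((x-20)*2.0,0,255).astype(np.uint8)
cv2.imwrite("pics/b1z.png",cv2.resize(x,None,fx=10,fy=10,interpolation=cv2.INTER_CUBIC))
E
```

```text
(no output)
```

View pics/b1z.png

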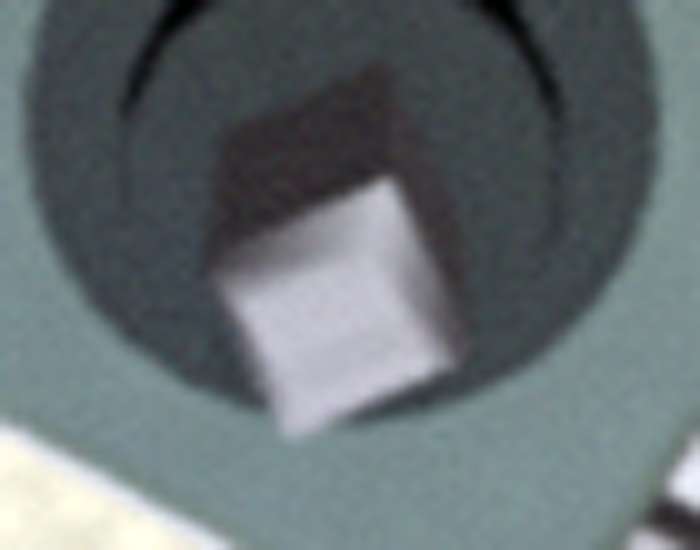

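```bash
python3 - <<'E'
from h import *
I={'camera_matrix':None}
I=viewer.camera_info("wrist")
c=np.array([(215,275),(385,178),(465,355),(290,438)])/10.-.45+[285,255]
P=np.array([ray("wrist",u,116,I) for u in c]);print(P,P.mean(0))
for i in range(4):
    d=P[(i+1)%4]-P[i]; print(np.linalg.norm(d),np.degrees(np.arctan2(d[1],d[0]))%90)
# slide yaw: plate edge corners, crop coordinates
q=np.array([(310,45),(655,255),(95,420)])/3.3-.35+[220,150]
Q=[ray("wrist",u,12,I) for u in q];print(Q)
d=Q[1]-Q[0];print(np.degrees(np.arctan2(d[1],d[0]))); d=Q[2]-Q[0];print(np.degrees(np.arctan2(d[1],d[0])))
# shoulder circle from 10x: 
for z,u in [(88,(342,140))]: print(ray("wrist",np.array(u)/10.-.45+[285,255],z,I))
E
```

```text
[[610.13  20.83 116.  ]
 [621.27  13.86 116.  ]
 [612.59   3.45 116.  ]
 [601.99  11.2  116.  ]] [611.5   12.34 116.  ]
13.143164252557542 57.93186647296408
13.550310628800952 50.15607696279773
13.132234906545952 53.83843410555434
12.615770864016987 49.779991263786194
[array([678.29,  51.86,  12.  ]), array([670.61, -62.66,  12.  ]), array([552.12,  60.31,  12.  ])]
-93.83598788713783
176.16945588539312
[613.92  13.53  88.  ]
```

```bash
python3 - <<'E'
from h import *
from scipy.optimize import minimize
I=viewer.camera_info("wrist")
im=cv2.imread("pics/b1.png"); 
# top view warp of plane z at 20px/mm
def warp(z,s=10,w=60):
    c=np.array([611.5,12.3]); K=[(-w/2,w/2),(w/2,w/2),(w/2,-w/2),(-w/2,-w/2)]
    src=np.float32([proj(I,[c[0]+k[0],c[1]+k[1],z]) for k in K])
    dst=np.float32([(0,0),(w*s,0),(w*s,w*s),(0,w*s)])
    return cv2.warpPerspective(im,cv2.getPerspectiveTransform(src,dst),(w*s,w*s),flags=cv2.INTER_CUBIC)
x=warp(116); g=cv2.cvtColor(x,cv2.COLOR_BGR2GRAY)
for th in (85,95,105,115):
    m=(g>th).astype(np.uint8); n,l,st,ce=cv2.connectedComponentsWithStats(m)
    k=l[300,300]
    if k==0: print("none");continue
    ct,_=cv2.findContours((l==k).astype(np.uint8),cv2.RETR_EXTERNAL,cv2.CHAIN_APPROX_NONE)
    ct=max(ct,key=cv2.contourArea); r=cv2.minAreaRect(ct); print(th,r)
cv2.imwrite("pics/warp.png",np.clip((x.astype(float)-20)*2,0,255).astype(np.uint8))
E
```

```text
85 ((299.5, 299.5), (599.0, 599.0), 90.0)
95 ((297.91412353515625, 299.36474609375), (123.25757598876953, 157.34742736816406), 46.27302551269531)
105 ((300.25, 298.75), (118.79393768310547, 147.78530883789062), 45.0)
115 ((294.4425964355469, 292.86883544921875), (90.90619659423828, 54.5437126159668), 39.80556869506836)
```

View pics/warp.png

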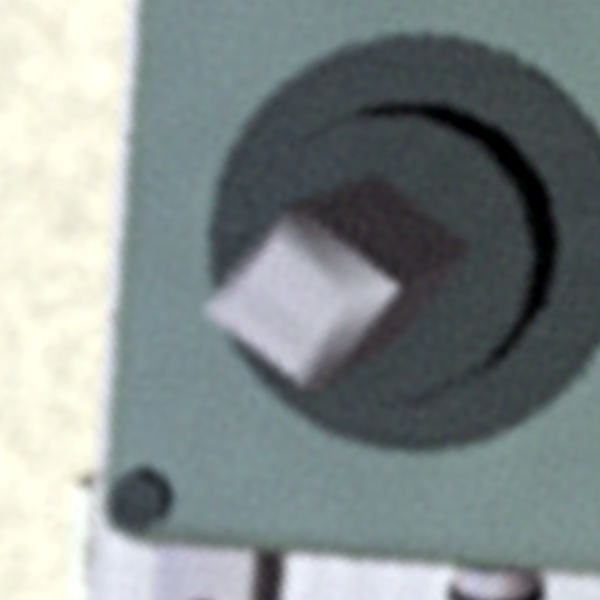

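```bash
python3 - <<'E'
from h import *
from scipy.optimize import minimize
I=viewer.camera_info("wrist")
im=cv2.imread("pics/b1.png")[250:310,280:360]; S=8
b=cv2.resize(im,None,fx=S,fy=S,interpolation=cv2.INTER_CUBIC).astype(float)
R=b[:,:,2]; g=b[:,:,1]
print(im[37,37],im[50,10],im[20,20],im[24,36])
def poly(p):
    x,y,th=p; pts=[]
    for z,h in ((116,7),(121,4.5)):
        for k in range(4):
            a=th+np.pi/4+k*np.pi/2; pts.append(proj(I,[x+h*2**.5*np.cos(a),y+h*2**.5*np.sin(a),z]))
    q=(np.array(pts)-[280,250]+.5)*S-.5
    return cv2.convexHull(q.astype(np.float32))
for th in (62,70,80):
    m=((R>th)&(R>g-4)).astype(np.uint8); n,l,_,_=cv2.connectedComponentsWithStats(m); m=(l==l[37*S,37*S]).astype(np.uint8)
    def cost(p):
        z=np.zeros_like(m); cv2.fillConvexPoly(z,(poly(p)*16).astype(np.int32),1,shift=4); return (z!=m).sum()
    best=min((minimize(cost,[611.5,12.3,np.radians(t)],method="Nelder-Mead",options=dict(initial_simplex=[[611.5,12.3,np.radians(t)],[613,12.3,np.radians(t)],[611.5,14,np.radians(t)],[611.5,12.3,np.radians(t+5)]])) for t in (46,50,54,58)),key=lambda r:r.fun)
    print(th,m.sum(),best.fun,best.x[:2],np.degrees(best.x[2]))
E
```

```text
[125 117 117] [128 125 121] [58 56 53] [42 40 43]
62 26245 2239.0 [611.64  12.29] 50.24127570313743
70 24209 3064.0 [611.66  12.32] 52.252907832494735
80 21816 5079.0 [611.66  12.33] 52.25252541247765
```

```bash
python3 - <<'E'
from h import *
a=np.radians(-60)
zt=toolR(a)[:,2]
p=np.array([459,289,130.])+zt*10
print(kin.ik(p,rv(a)))
robot.movep(p,rv(a)); grip(0.7,20); robot.hold(.15)
o=robot.observe();print(o["t"],o["tcp_pos"],o["contact_force"],o["joints"])
im,I=snap("wrist","c1")
import pickle; pickle.dump(I,open("c1.pkl","wb"))
for n in ["crank","hub_top","handle_mid"]:
    for d in viewer.pinpoint(n,"wrist"):
        p=np.array(d["at"]);print(n,d["confidence"],I["R"].T@(p-I["t"]),proj(I,I["R"].T@(p-I["t"])))
E
```

```text
[-0.21  0.44 -0.52  1.94  0.29  0.84 -1.93]
6.7333 [450.31 284.05 130.01] [ 0.46 -0.55  0.06] [-0.21  0.44 -0.52  1.94  0.29  0.84 -1.93]
crank 0.96 [461.78 287.95  -1.95] [324.04 222.09]
hub_top 0.76 [409.98 425.52  44.9 ] [129.58 202.17]
hub_top 0.68 [459.81 288.93  43.65] [322.09 234.69]
handle_mid 0.68 [394.83 251.91  46.96] [321.57 325.63]
handle_mid 0.56 [374.06 357.8   43.06] [193.3 283.4]
```

View pics/c1.png

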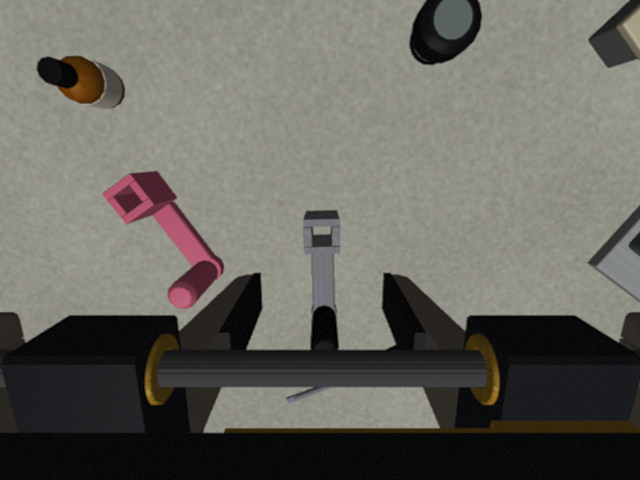

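```bash
python3 - <<'E'
from h import *
im=cv2.imread("pics/c1.png"); x=im[200:350,290:360].astype(float)
x=np.clip((x-10)*1.6,0,255).astype(np.uint8)
cv2.imwrite("pics/c1z.png",cv2.resize(x,None,fx=4,fy=4,interpolation=cv2.INTER_CUBIC)) if 0 else cv2.imwrite("pics/c1z.png",cv2.resize(x[:70],None,fx=8,fy=8,interpolation=cv2.INTER_CUBIC))
E
```

```text
(no output)
```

View pics/c1z.png

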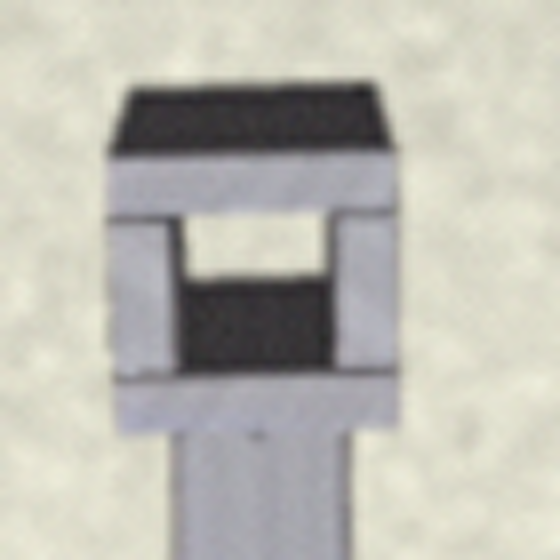

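```bash
python3 - <<'E'
from h import *
import pickle; I=pickle.load(open("c1.pkl","rb"))
c=np.array([(108,157),(397,150),(400,428),(115,432)])/8-.44+[290,200]
P=np.array([ray("wrist",u,44,I) for u in c]); print(P.mean(0))
for i in range(4):
    d=P[(i+1)%4]-P[i]; print(np.linalg.norm(d),np.degrees(np.arctan2(d[1],d[0]))%90)
# what if the grasp at spindle: joint feasibility for yaws
q=robot.observe()["joints"]
for k in range(4):
    cy=51+90*k
    for s in (90,-90):
        print(cy,s,[kin.ik([611.8,12.2,z],rv(np.radians(cy+s))) for z in (100,160)])
E
```

```text
[458.57 288.8   44.  ]
27.313575807817 31.3828460400886
27.294648753192334 31.318240122942086
27.62732834184132 30.807745203582343
27.01950837649887 30.655191016842018
51 90 [array([ 0.74,  1.05, -1.33,  1.73,  1.07,  1.29,  1.61]), array([ 0.75,  0.93, -1.33,  1.69,  0.94,  1.3 ,  1.68])]
51 -90 [array([ 0.29,  0.6 , -0.5 ,  1.76,  0.36,  0.87, -1.05]), array([ 0.32,  0.53, -0.53,  1.72,  0.31,  0.98, -1.01])]
141 90 [array([ 0.05,  0.55, -0.17,  1.78,  0.12,  0.83, -2.42]), array([ 0.07,  0.47, -0.19,  1.74,  0.11,  0.94, -2.41])]
141 -90 [array([ 0.53,  0.72, -0.85,  1.75,  0.65,  0.98,  0.31]), array([ 0.55,  0.65, -0.88,  1.71,  0.56,  1.06,  0.37])]
231 90 [array([ 0.29,  0.6 , -0.5 ,  1.76,  0.36,  0.87, -1.05]), array([ 0.32,  0.53, -0.53,  1.72,  0.31,  0.98, -1.01])]
231 -90 [array([ 0.74,  1.05, -1.33,  1.73,  1.07,  1.29,  1.61]), array([ 0.75,  0.93, -1.33,  1.69,  0.94,  1.3 ,  1.68])]
321 90 [array([ 0.53,  0.72, -0.85,  1.75,  0.65,  0.98,  0.31]), array([ 0.55,  0.65, -0.88,  1.71,  0.56,  1.06,  0.37])]
321 -90 [array([ 0.05,  0.55, -0.17,  1.78,  0.12,  0.83, -2.42]), array([ 0.07,  0.47, -0.19,  1.74,  0.11,  0.94, -2.41])]
```

```bash
python3 - <<'E'
from h import *
a=np.radians(-59); h=np.array([458.6,288.8])
robot.movep([*h,70],rv(a)); robot.servo_line([*h,12.5],feed=60); robot.hold(.1)
o=robot.observe();print(o["t"],o["tcp_pos"],o["contact_force"])
grip(0.0,45); robot.hold(.2)
o=robot.observe();print(o["t"],o["tcp_pos"],o["contact_force"],o["grip_width"]*92)
robot.servo_line([*h,60],feed=60); robot.hold(.1)
o=robot.observe();print(o["t"],o["tcp_pos"],o["contact_force"],o["wrist_torque"],o["grip_width"]*92)
E
python3 look.py d
```

```text
8.4917 [458.9  289.    12.92] [ 0.79 -0.2   0.19]
9.3333 [458.61 288.84  12.53] [ 0.39 -0.54  0.63] 27.471202364744684
10.375 [458.3  288.58  59.55] [-0.62  0.65 -2.93] [ 0.09 -0.06 -0.01] 27.119360563783093
```

View pics/d_side.png

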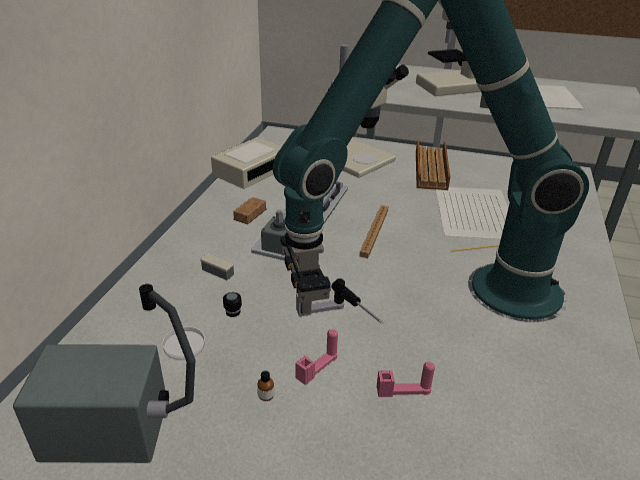

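View pics/d_wrist.png

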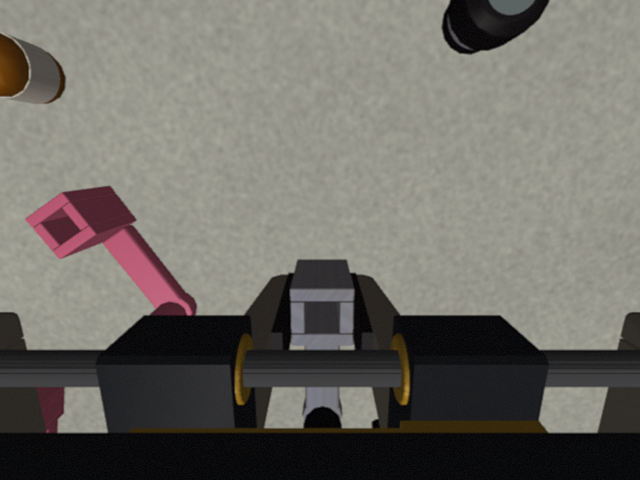

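```bash
python3 - <<'E'
from h import *
o=robot.observe(); R=Ro.from_rotvec(o["tcp_rot"]).as_matrix(); I=viewer.camera_info("wrist")
for t in (0,3,6):
    T=Ro.from_euler('y',t,degrees=True).as_matrix()  # about jaw axis through grasp pt
    g=np.array([-19,0,0])
    print(t,[proj(I,o["tcp_pos"]+R@(g+T@(np.array(v)-g))) for v in ((12.5,-14,-14),(12.5,14,-14),(-31.5,-14,-14),(-31.5,14,-14))])
im=cv2.imread("pics/d_wrist.png")[240:360,260:380].astype(float)
cv2.imwrite("pics/dz.png",cv2.resize(np.clip(im*1.5,0,255).astype(np.uint8),None,fx=5,fy=5,interpolation=cv2.INTER_CUBIC))
E
```

```text
0 [array([296.21, 258.38]), array([346.77, 258.36]), array([288.88, 287.98]), array([354.16, 287.94])]
3 [array([296.06, 255.95]), array([346.93, 255.92]), array([288.76, 290.08]), array([354.28, 290.04])]
6 [array([295.89, 253.61]), array([347.09, 253.58]), array([288.66, 292.24]), array([354.39, 292.2 ])]
```

View pics/dz.png

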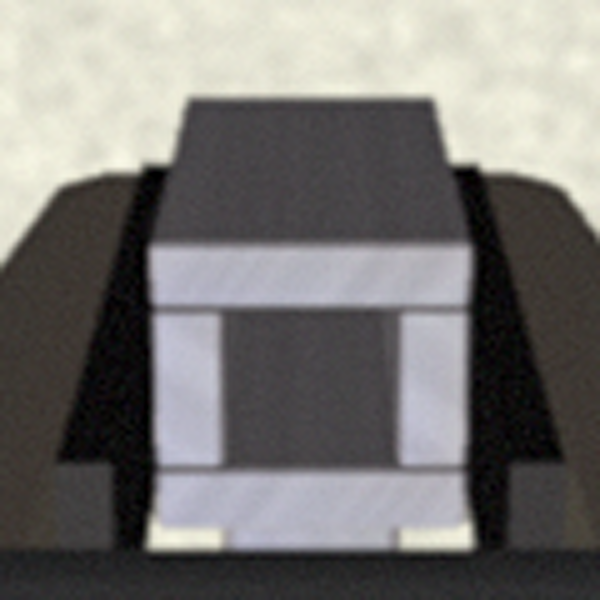

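```bash
cat > desc.py <<'E'
from h import *
def descend(xy,z0,z1,lim=8,step=1.5,feed=30,base=None):
    z=z0
    while z>z1:
        z=max(z-step,z1); robot.servo_line([*xy,z],feed=feed)
        o=robot.observe(); f=o["contact_force"]-base
        print(round(z,1),o["tcp_pos"],f,round(o["t"],2))
        if abs(f[2])>lim or np.hypot(*f[:2])>12: print("STOP"); return z,o
    return z,o
E
python3 - <<'E'
from desc import *
a=np.radians(-39); s=np.array([611.8,12.2])
o=robot.observe(); robot.servo_line([458.6,288.8,165],feed=200)
robot.movep([*s,165],rv(a)); robot.servo_line([*s,139],feed=60); robot.hold(.3)
o=robot.observe(); print(o["t"],o["tcp_pos"],o["contact_force"],o["wrist_torque"],o["grip_width"]*92)
np.save("base.npy",o["contact_force"])
for c in ("scene","side"): 
    u=proj(viewer.camera_info(c),[612,12,121]).astype(int)
    snap(c,"e_"+c,(u[0]-60,u[1]-60,u[0]+60,u[1]+60),5)
E
```

```text
13.2833 [612.01  12.12 139.33] [ 1.   -0.51 -3.3 ] [ 0.03 -0.09  0.09] 27.856627490097512
```

View pics/e_scene.png

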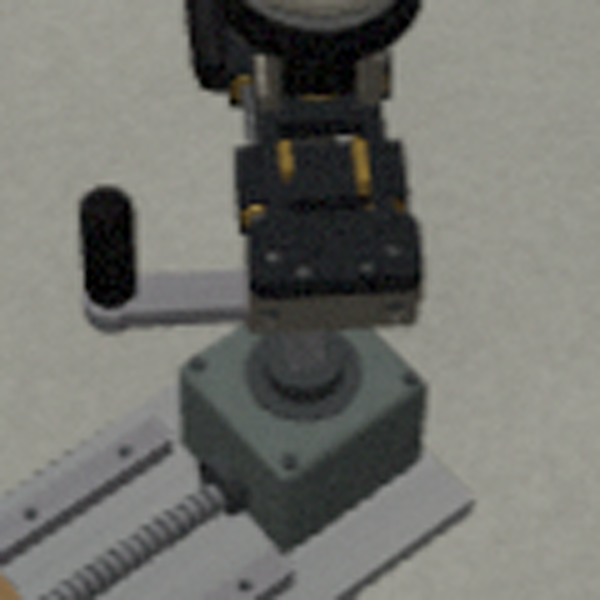

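View pics/e_side.png

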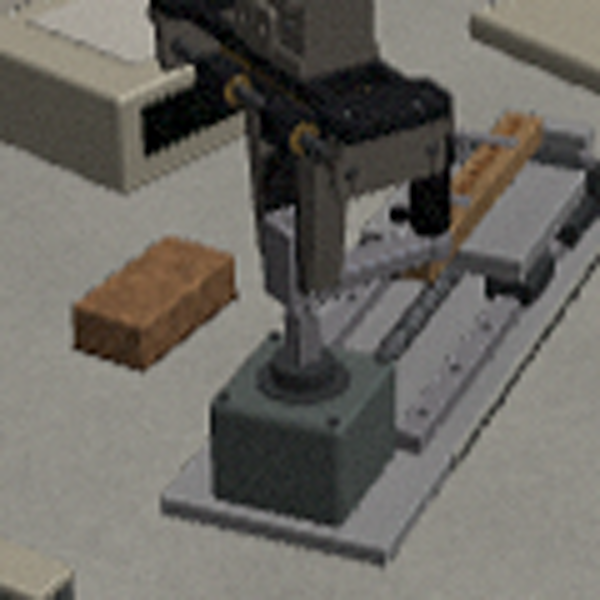

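```bash
python3 - <<'E'
from desc import *
b=np.load("base.npy"); s=np.array([611.8,12.2])
descend(s,139,103,base=b)
E
```

```text
137.5 [611.67  12.17 137.33] [-1.78  0.54  0.02] 13.63
136.0 [611.68  12.18 135.83] [-1.17  0.72  0.49] 13.88
134.5 [611.72  12.19 134.37] [-1.27  0.12  0.11] 14.13
133.0 [611.71  12.19 132.88] [-0.87 -0.04  1.11] 14.38
131.5 [611.72  12.2  131.39] [-0.94  0.51  0.71] 14.63
130.0 [611.73  12.18 129.87] [-0.9   0.3   1.29] 14.88
128.5 [611.71  12.22 128.38] [-1.05  0.44  1.13] 15.13
127.0 [611.7   12.21 126.83] [-0.28  0.7   0.48] 15.38
125.5 [611.76  12.24 125.37] [-1.83  1.18  0.15] 15.63
124.0 [611.78  12.25 123.89] [-0.77 -0.6   0.32] 15.88
122.5 [611.75  12.22 122.35] [-1.63  1.87  0.25] 16.13
121.0 [611.78  12.27 120.88] [-1.11 -0.49 -0.34] 16.38
119.5 [611.78  12.29 119.4 ] [-0.86  0.1   1.01] 16.63
118.0 [611.76  12.24 117.87] [-1.53  0.06  0.13] 16.88
116.5 [611.77  12.26 116.39] [-1.29  0.78  1.07] 17.13
115.0 [611.79  12.25 114.91] [-1.26  0.34 -0.08] 17.38
113.5 [611.77  12.26 113.39] [-1.74 -0.37  0.96] 17.63
112.0 [611.77  12.28 111.9 ] [-1.63  0.41 -0.61] 17.88
110.5 [611.79  12.27 110.38] [-0.79  0.6   0.77] 18.13
109.0 [611.79  12.26 108.88] [-1.63 -0.49 -0.45] 18.38
107.5 [611.76  12.24 107.37] [-0.78  0.18  0.3 ] 18.63
106.0 [611.76  12.28 105.88] [-2.36 -0.11 -0.07] 18.88
104.5 [611.79  12.24 104.4 ] [-1.71  0.69  0.11] 19.13
103.0 [611.76  12.22 102.85] [-0.69  0.27  0.36] 19.38
```

```bash
python3 - <<'E'
from desc import *
b=np.load("base.npy"); s=np.array([611.8,12.2])
z,o=descend(s,103,98.5,lim=5,step=.5,feed=20,base=b)
E
```

```text
102.5 [611.82  12.2  102.47] [-0.62  0.61  0.34] 19.63
102.0 [611.78  12.21 101.95] [-1.17 -0.56  0.55] 19.88
101.5 [611.8   12.2  101.47] [-0.56  0.82 -0.19] 20.13
101.0 [611.79  12.24 100.95] [-0.72  0.43  0.06] 20.38
100.5 [611.87  12.2  100.59] [-0.65  0.07  0.98] 20.63
100.0 [611.87  12.21 100.52] [-3.15 -0.89  6.51] 20.88
STOP
```

```bash
python3 - <<'E'
from h import *
s=np.array([611.8,12.2])
grip(0.55,10); 
robot.servo_line([*s,175],feed=150)
o=robot.observe(); print(o["t"],o["contact_force"],o["grip_width"])
im,I=snap("wrist","f1")
snap("side","f_side",(215,150,345,270),5)
for n in ["hub_top","handle_mid","crank"]:
    for d in viewer.pinpoint(n,"wrist"):
        p=np.array(d["at"]);print(n,d["confidence"],I["R"].T@(p-I["t"]),proj(I,I["R"].T@(p-I["t"])))
E
```

```text
22.05 [-0.32  0.97 -0.59] 0.5474620496412126
hub_top 0.62 [612.84  10.56 133.31] [324.95 266.38]
handle_mid 0.48 [732.3  158.62   2.  ] [323.51  13.9 ]
crank 0.57 [613.1   11.01  85.19] [324.26 246.52]
```

View pics/f1.png

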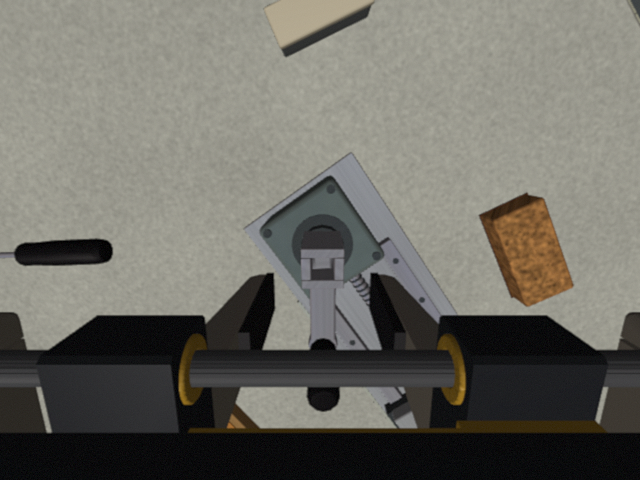

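View pics/f_side.png

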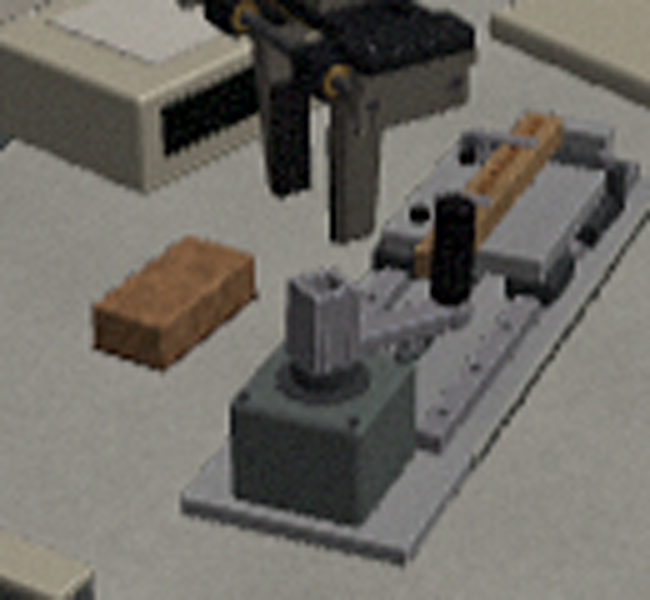

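```bash
cat > wind.py <<'E'
from h import *
S=np.array([611.8,12.2]); RAD=80.2; Z=114.
def hp(th,z=Z): return np.array([S[0]+RAD*np.cos(th),S[1]+RAD*np.sin(th),z])
def ft(o,th,b):
    f=o["contact_force"]-b; t=np.array([-np.sin(th),np.cos(th)]); r=np.array([np.cos(th),np.sin(th)])
    return f[:2]@t, f[:2]@r, f[2]   # + tangential = resisting clockwise
E
python3 - <<'E'
from wind import *
a=np.radians(-39)
print(sum(kin.ik(hp(np.radians(t)),rv(a)) is None for t in range(0,360,10)))
t0=np.radians(231)
robot.servo_line(hp(t0,180),feed=150); robot.servo_line(hp(t0),feed=120); robot.hold(.1)
b=robot.observe()["contact_force"]; np.save("b2.npy",b)
grip(0.0,10); robot.hold(.1)
o=robot.observe(); print(o["t"],o["tcp_pos"],ft(o,t0,b),o["grip_width"]*92)
th=231.
for k in range(3):
    th-=8; robot.servo_line(hp(np.radians(th)),feed=60); o=robot.observe(); print(th,o["t"],np.array(ft(o,np.radians(th),b)),o["tcp_pos"]-hp(np.radians(th)))
snap("side","g_side",(215,150,345,270),5)
E
```

```text
0
24.425 [561.39 -50.23 114.1 ] (np.float64(0.75361282173032), np.float64(-0.4828059385201737), np.float64(0.30875676027934407)) 21.706238222723982
223.0 24.7583 [ 2.88 -0.07  0.34] [-0.38  0.43  0.16]
215.0 25.0917 [1.66 0.84 2.45] [-0.45  0.53  0.09]
207.0 25.425 [-0.14  1.63  2.61] [-0.45  0.62  0.06]
```

View pics/g_side.png

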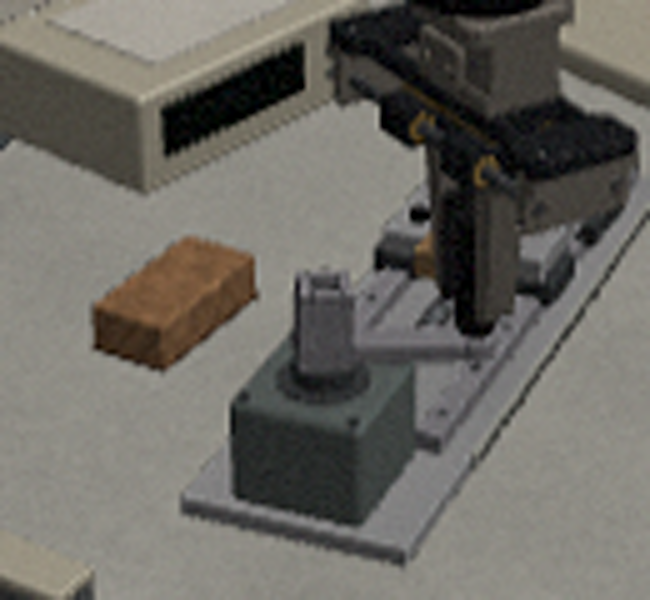

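```bash
python3 - <<'E'
from wind import *
b=np.load("b2.npy"); th=207.; end=231-360-10
n=0
while th>end+.1:
    th=max(th-15,end); robot.servo_line(hp(np.radians(th)),feed=150); o=robot.observe(); f=np.array(ft(o,np.radians(th),b)); n+=1
    if n%3==0: print(th,round(o["t"],2),f,o["grip_width"]*92)
    if max(abs(f))>13: print("STOP",th,f); break
print(th,o["t"],f); snap("side","h_side",(215,150,345,270),5)
E
```

```text
162.0 26.35 [0.31 3.45 6.08] 22.397745901768868
117.0 27.23 [0.87 4.64 5.45] 22.203267322755956
72.0 28.1 [0.09 6.49 3.65] 21.76020030722937
27.0 28.98 [-0.01  6.33  2.88] 21.75781693309156
-18.0 29.85 [-0.83  3.26  6.55] 21.93789839740655
-63.0 30.73 [-0.71 -1.07  6.97] 22.07110911315707
-108.0 31.6 [ 0.73 -5.5   0.81] 21.441601308974782
-139 32.43 [ 0.37 -5.81 -1.17] 21.80488924689315
-139 32.4333 [ 0.37 -5.81 -1.17]
```

View pics/h_side.png

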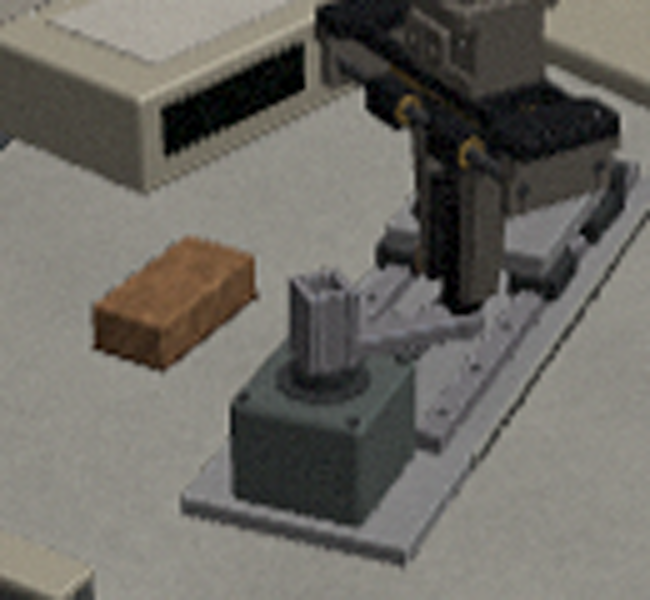

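```bash
sed -i 's/611.8,12.2\]/612.1,12.55]/' wind.py; python3 - <<'E'
from wind import *
b=np.load("b2.npy"); th=-139.; end=-469
n=0
while th>end+.1:
    th=max(th-15,end); robot.servo_line(hp(np.radians(th)),feed=150); o=robot.observe(); f=np.array(ft(o,np.radians(th),b)); n+=1
    if n%3==0: print(th,round(o["t"],2),f)
    if max(abs(f))>13: print("STOP",th,f); break
print(th,o["t"],f)
q=o["joints"]; print(q)
# next pass feasibility: jaws radial
for d in range(0,260,20):
    t=np.radians(-469-d); print(d, kin.ik(hp(t),rv(t)), end=" ") if d%60==0 else print(d,kin.ik(hp(t),rv(t)) is None,end=" ")
E
```

```text
-184.0 33.36 [ 0.49 -3.91  2.06]
-229.0 34.23 [-0.26  2.7   6.39]
-274.0 35.11 [-0.12  6.84  4.41]
-319.0 35.98 [-0.68  8.56  2.87]
-364.0 36.86 [-1.06  5.07  5.03]
-409.0 37.73 [-0.42  0.95  5.3 ]
-454.0 38.61 [ 0.69 -3.86 -0.11]
-469.0 38.9 [ 1.34 -5.11 -3.14]
[ 0.44  0.55 -0.51  1.81  0.34  0.87 -0.91]
0 [ 0.22  0.5  -0.22  1.82  0.14  0.83 -1.97] 20 False 40 False 60 [-0.74  0.54  0.89  2.01 -0.56  0.85 -2.49] 80 False 100 False 120 [ 0.63  0.81 -1.17  1.85  0.85  1.09  1.41] 140 False 160 False 180 [ 0.43  0.79 -0.93  1.65  0.7   1.07  0.53] 200 False 220 False 240 [ 0.36  0.76 -0.69  1.53  0.53  1.04 -0.28]
```

```bash
python3 - <<'E'
from wind import *
th=np.radians(-469)
grip(0.6,10)
a=-39
try:
    while a<71:
        a=min(a+10,71); robot.servo_line(hp(th),rotation=rv(np.radians(a)))
except robot.IKError as e: print("IK",e,a)
robot.hold(.1)
o=robot.observe(); print(a,o["t"],o["tcp_pos"],o["contact_force"],o["joints"]); np.save("b3.npy",o["contact_force"])
snap("side","i_side",(215,150,345,270),5)
E
```

```text
71 43.225 [586.03 -63.27 114.04] [ 0.25 -0.31 -0.45] [ 0.72  0.71 -0.94  1.79  0.68  1.    0.75]
```

View pics/i_side.png

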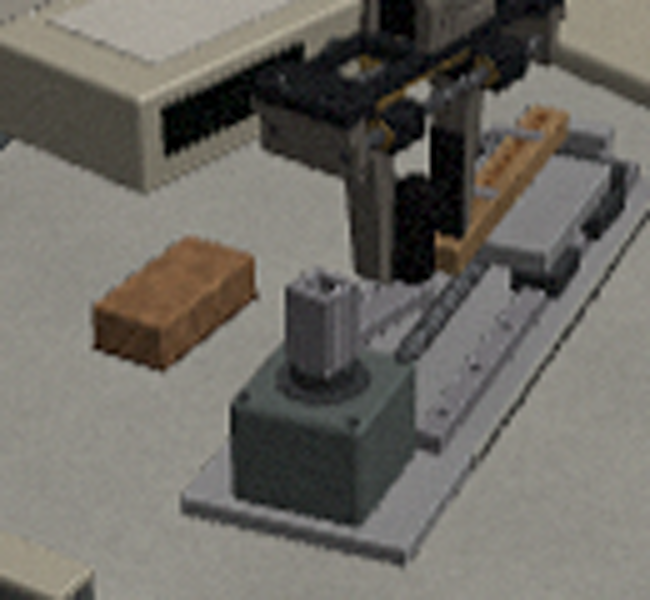

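```bash
python3 - <<'E'
from wind import *
b=np.load("b3.npy"); th=-469.
grip(0.0,6)
try:
    while th>-469-222:
        th-=8; robot.servo_line(hp(np.radians(th)),feed=80,rotation=rv(np.radians(th+540))); o=robot.observe(); f=np.array(ft(o,np.radians(th),b))
        print(th,round(o["t"],2),f,round(o["wrist_torque"][2],2),round(o["grip_width"]*92,2))
        if abs(f[0])>4 or max(abs(f))>14: print("STOP"); break
except robot.IKError as e: print("IK",e)
print(o["joints"])
snap("side","j_side",(215,150,345,270),5)
E
```

```text
-477.0 44.17 [-0.96  5.71  5.26] -0.03 22.08
-485.0 44.46 [-0.4   5.81  5.34] -0.0 21.52
-493.0 44.75 [-0.23  7.07  6.76] -0.04 22.2
-501.0 45.04 [-1.4   6.23  5.74] 0.03 22.25
-509.0 45.33 [0.74 5.6  6.28] 0.08 22.23
-517.0 45.62 [-0.33  6.27  6.11] 0.05 22.27
-525.0 45.92 [0.59 6.18 5.95] -0.05 21.82
-533.0 46.21 [-0.47  6.04  6.22] -0.01 22.2
-541.0 46.5 [0.39 6.04 5.4 ] 0.02 22.63
-549.0 46.79 [0.07 6.13 5.94] -0.02 21.81
-557.0 47.08 [3.98 4.63 3.79] -0.0 22.29
-565.0 47.38 [-0.54  0.3  -0.18] -0.03 2.36
-573.0 47.67 [0.93 0.14 0.17] -0.02 0.39
-581.0 47.96 [-0.08  0.11 -0.28] 0.04 0.35
-589.0 48.25 [-0.47  0.86  0.99] -0.01 0.56
-597.0 48.54 [1.22 0.92 1.  ] -0.02 0.61
-605.0 48.83 [ 0.52 -0.49 -0.19] -0.04 0.73
-613.0 49.12 [-0.01 -0.1   0.49] 0.01 0.41
-621.0 49.42 [-0.24  0.73  0.27] -0.02 0.33
-629.0 49.71 [ 0.86  0.5  -0.05] -0.03 0.59
-637.0 50.0 [ 0.51  0.29 -0.04] -0.01 0.47
-645.0 50.29 [0.62 0.19 0.42] 0.01 0.6
-653.0 50.58 [0.79 1.18 0.02] 0.02 0.68
-661.0 50.88 [-0.16  0.39  0.11] -0.02 0.3
-669.0 51.17 [0.23 0.07 0.28] -0.01 0.48
-677.0 51.46 [ 0.4   0.23 -0.04] -0.02 0.26
-685.0 51.75 [0.37 0.59 0.44] -0.03 0.69
-693.0 52.04 [ 1.76 -0.66  0.67] -0.01 0.77
[-0.1   0.63 -0.04  1.58  0.03  0.93 -2.81]
```

View pics/j_side.png

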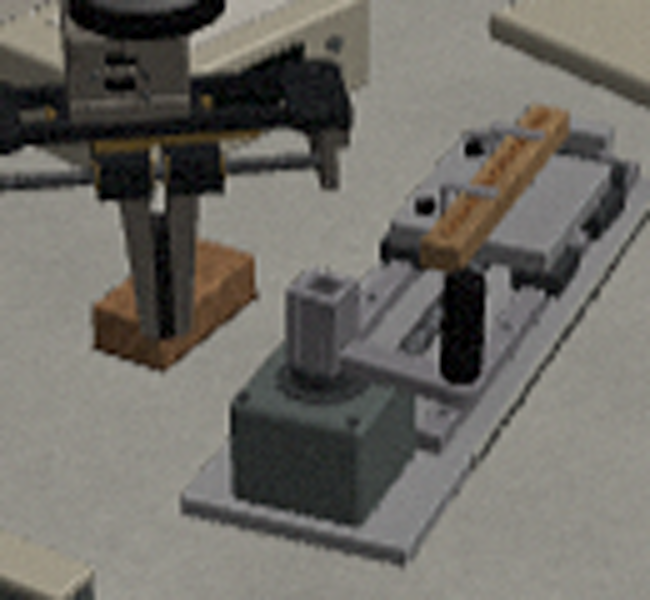

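```bash
python3 - <<'E'
from wind import *
for c in ("scene","side"):
    viewer.read_camera(c); I=viewer.camera_info(c)
    for n in ("handle_mid","carriage"):
        for d in viewer.pinpoint(n,c):
            p=I["R"].T@(np.array(d["at"])-I["t"])
            if d["confidence"]>.4: print(c,n,d["confidence"],p,np.degrees(np.arctan2(*(p[:2]-S)[::-1])))
E
```

```text
scene handle_mid 0.47 [536.27  28.56 127.97] 168.07748647336214
scene carriage 0.95 [ 587.59 -312.98   -0.85] -94.3053996995605
scene carriage 0.72 [689.22 419.79  -1.01] 79.27660024868203
side handle_mid 0.84 [171.32 389.45  40.35] 139.46745516307558
side handle_mid 0.67 [530.26  22.61 131.7 ] 172.98927847661162
side handle_mid 0.61 [375.12 359.79  40.77] 124.3128463171036
side carriage 0.97 [ 585.76 -318.67   -2.38] -94.54708616100706
```

```bash
python3 - <<'E'
from wind import *
th=-550.; r=np.radians(th); p=robot.observe()["tcp_pos"]
robot.servo_line([p[0],p[1],185],feed=250)
robot.movep(hp(r,185),rv(np.radians(-10))); grip(0.6,12)
robot.servo_line(hp(r),feed=150); robot.hold(.1)
o=robot.observe(); b=o["contact_force"]; print(o["t"],o["tcp_pos"])
grip(0.0,12); o=robot.observe(); print(o["t"],np.array(ft(o,r,b)),o["grip_width"]*92)
for k in range(8):
    th-=1.2; r=np.radians(th); robot.servo_line(hp(r),feed=30); o=robot.observe(); f=np.array(ft(o,r,b)); print(th,round(o["t"],2),f,o["grip_width"]*92)
    if f[0]>6 or max(abs(f))>14: print("STOP"); break
E
```

```text
56.4417 [534.05  26.7  115.11]
57.0333 [0.04 4.22 4.57] 21.835791175922367
-551.2 57.28 [0.68 5.05 5.67] 21.552501068830114
-552.4000000000001 57.53 [1.78 4.64 5.49] 21.854527516702657
-553.6000000000001 57.78 [2.97 4.62 6.6 ] 22.029047707677076
-554.8000000000002 58.03 [3.7  5.62 6.87] 22.106964519090905
-556.0000000000002 58.28 [5.36 5.43 8.59] 21.63378814098629
-557.2000000000003 58.53 [ 7.49  4.48 10.31] 21.803135371966324
STOP
```

```bash
python3 - <<'E'
from wind import *
grip(0.6,12); p=robot.observe()["tcp_pos"]
robot.servo_line([p[0],p[1],200],feed=150); robot.hold(.2)
o=robot.observe(); print(o["t"],o["tcp_pos"],o["contact_force"])
snap("side","k_side",(215,150,345,270),5)
for c in ("side","wrist"):
    viewer.read_camera(c); I=viewer.camera_info(c)
    for n in ("hub_top","handle_mid","carriage"):
        for d in viewer.pinpoint(n,c)[:2]:
            print(c,n,d["confidence"],I["R"].T@(np.array(d["at"])-I["t"]))
E
```

```text
60.1083 [534.83  36.28 198.91] [ 0.01 -0.44  0.18]
side hub_top 0.96 [250.79 413.84  42.96]
side hub_top 0.88 [408.66 433.77  45.21]
side handle_mid 0.71 [531.28  25.17 134.22]
side handle_mid 0.64 [373.14 360.06  40.27]
side carriage 0.7 [ 588.72 -316.37   -1.88]
side carriage 0.42 [ 385.56 -146.44    0.48]
wrist hub_top 0.94 [610.57  12.97 136.66]
wrist hub_top 0.72 [ 386.05 -149.72   -0.3 ]
wrist handle_mid 0.94 [534.95  30.42 132.59]
```

View pics/k_side.png

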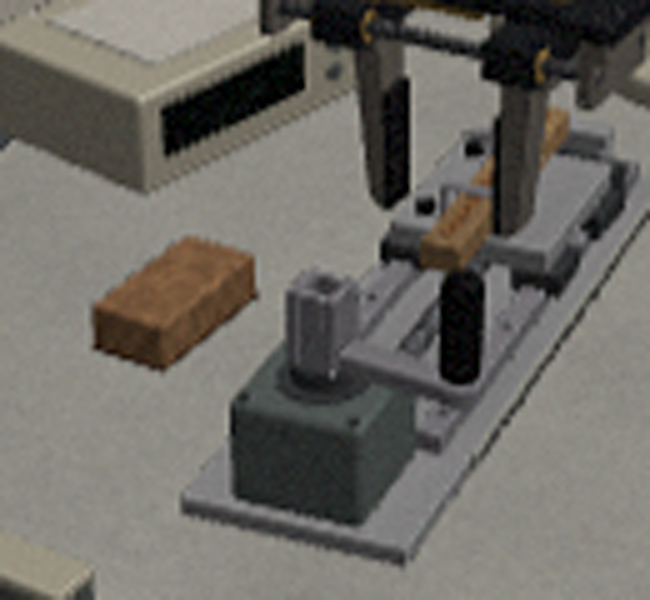

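```bash
python3 -c "
from cell import robot
robot.job_done(); print(robot.observe()['t'])"
```

```text
the job is handed in; nothing more can be done
the job is handed in; nothing more can be done
```

I fitted the steel crank on the square, wound the carriage up to its end stop and released the crank standing on the square. I handed the job in at about 60 s of the 72 s limit. No verdict was reported.

- **Fitting:** The crank slid down the square with no axial resistance above the noise. It met the shoulder at about 6.5 N, against the 30 N limit.
- **Winding:** I wound about 2.2 turns by the handle, with 14 N as my abort limit; the highest reading was about 10 N. I first read the stop when the handle slipped out of the lightly closed pads at about 4 N.
- **Stop check:** I gripped the handle again and pulled in 1.2° steps. The force rose steadily to 7.5 N and did not level off, so the spindle was locked at the stop. The cameras put the carriage about 11 mm from its start, which agrees with 2.2 turns.
- **Final checks:** The gripper was open and clear of everything. In the last side picture the hub stood on the shoulder, with its top at the same height as just after fitting, and the things in that picture looked undisturbed.
- **Disagreement:** The last wrist-camera reading put the hub top at 136.7 mm, where 132 mm is expected fully down. I put this down to the network's 4 mm error, because the forces on the tool showed it pressing the crank down and the side picture showed no lift. I did not check it further.
- **Not checked:** I did not measure the other things on the bench again at the end.

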